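# Hook the steel plug out of a claw's deep bore

## Task

Take the hook tool from its rack and use it, not the gripper, to catch the bail of the steel plug down in the claw's bore, feeling for the bail rather than forcing the hook on it, and draw the plug out. Lower the plug, without dropping it, to stand upright in the shallow tray, unhook it, and hang the hook tool back in its rack. Leave the other things on the bench where they are.

Things in the scene. Friction and masses are not known exactly. Their poses are not given: they have to be found in the camera images.
- claw: Fixed. Iron turntable (180 mm across, deck 40 mm above the bench) carrying a matte black claw palm: an upright round barrel, 76 mm outside, from the deck up to 140 mm above the bench, with clevis lugs and two of three fingers reaching out to about 130 mm from the axis, all below 132 mm. Origin on the bench under the bore's axis.
- bore_mouth (a point): Centre of the open top of the claw's bore, 140 mm above the bench. The vertical blind bore is 58 mm across and 88 mm deep; its floor lies 52 mm above the bench.
- plug: Loose dark steel plug with a bright steel bail, about 0.2 to 0.4 kg, standing on the bore's floor: a disc 48 mm across and 24 mm high, with about 5 mm of clearance to the bore all round. Origin at the centre of its underside, z up. A swivel disc with a bail stands on top (see point bail_pivot).
- bail_pivot (a point): On the plug's axis, 29 mm above its underside: top of a 23 mm swivel disc carrying the bail, an upright arch of 3.5 mm wire across the axis; opening 14.5 mm wide, 20 mm high at its middle, outside 21.5 x 23.5 mm. The bail swivels stiffly about the plug's axis and may face any way: this pose does not tell which; see or feel it. A hook let down over it edge-on lands on it; square to the arch +-50 deg it clears.
- hook_grip (a point): Centre of the hook tool's grey handle, upright at the start. Handle 22 x 22 mm square, 72 mm long, flats square to this point's x and y axes. Below it a 34 x 34 x 5 mm collar, its underside 41 mm below this point; below that a straight 4.5 mm shaft runs 90 mm down along -z to the bend. Mass about 0.12 kg.
- hook_bend (a point): Middle of the hook's bend, on the wire's centre line, 131 mm below point hook_grip and 7 mm along +x from the shaft's axis; same axes as hook_grip. The bend, of 4 mm wire, runs 14 mm from the shaft along +x and ends in a tip turned up, its round end 8 mm above the bend's centre line. A loop hangs here.
- rack: Fixed grey rack, base 100 x 100 mm; origin on the bench under the tool's place. Its top, 110 mm high, is a fork of two prongs (22 mm wide) with a 10 mm slot between, open to the rack's -x. A 60 mm wide back post, as high, stands from x = +39 mm. The tool's collar rests on the fork, its shaft in the slot, tool's x along rack's x.
- rack_slot (a point): Point on the fork's top, 110 mm above the bench, where the tool's axis stands (the handle's centre then 41 mm above it). Axes as the rack's. Lips 4 mm high cross the prongs' front ends, 23 to 26 mm from here along -x. To take the tool out lift it 6 mm or more, then draw it 50 mm or more along -x; hang it back the reverse way.
- tray: Fixed open aluminium tray, 150 (x) x 120 (y) mm outside, walls 3 mm thick and 16 mm high, inner floor 3 mm above the bench. Origin on the bench under its centre.
- washers: Stack of copper crush washers, 26 mm across, 18 mm high, standing on the turntable deck beside the palm. Bystander; origin at its underside.
- adaptor: Blue torque adaptor, round, 48 mm across, 55 mm high. Bystander; origin at its underside.
- pin: Stainless clevis pin standing on its head, 24 mm across, 55 mm high. Bystander; origin at its underside.
- finger: Loose black claw finger lying on the bench, about 115 mm long, 15 mm high. Bystander.
- spanner: Small steel spanner lying on the bench. Bystander.
- tin: Plain metal tin, 64 mm across, 60 mm high. Bystander; origin at its underside.
- bolts: Small open grey box, 90 x 70 x 35 mm. Bystander; origin at its underside.

How it is judged:
On the way:
1. the plug hangs on the hook, drawn up clear of the bore (z of plug in the frame of claw above 0.138 m and contact force between hook and plug above 0.8 N), for 0.1 s.
At the end, for the whole second after the job is handed in: The plug stands upright (within 0.1 rad) on the tray's floor, inside its walls and at rest; the hook tool hangs upright (within 0.12 rad) in the rack's slot with its collar down on the fork (within 5 mm) (x of plug in the frame of tray between -0.055 and 0.055 m and y of plug in the frame of tray between -0.042 and 0.042 m and z of plug in the frame of tray below 0.007 m and angle between plug's own z axis and vertical below 0.1 rad and z of hook_grip in the frame of rack between 0.146 and 0.156 m and x of hook_grip in the frame of rack between -0.015 and 0.03 m and y of hook_grip in the frame of rack between -0.01 and 0.01 m and angle between hook_grip's own z axis and vertical below 0.12 rad and linear speed of plug below 0.02 m/s); the robot touches nothing.
It fails at once if the gripper or arm touches the plug (contact force between any of the fingers, the arm and plug above 0.5 N).
It fails at once if the hook is forced on the plug (over 60 N) (contact force between hook and plug above 60 N).
It fails at once if the plug is dropped or flung (faster than 0.8 m/s) (linear speed of plug above 0.8 m/s).
It fails at once if a bystander is shifted more than 30 mm (distance of any of adaptor, pin, finger, spanner, tin, bolts, washers from where it was at the start of the episode above 0.03 m).
It also fails if it takes over 72 s, if anything falls off the work surface, if the arm or the gripper's body presses on something with over 40 N, if the wrist force passes 120 N, or if a joint passes its speed limit or range.

## Robot

A 6-joint arm with a two-finger parallel gripper is mounted at the origin on the work surface. World frame = base frame: x ahead of the robot, y to its left, z up, the work surface at z = 0. Lengths are in m, angles in rad, forces in N, time in s.
With the tool pointing down it reaches from about 0.275 to 0.85 m from the base axis. Payload 19 kg.
Tool frame: the origin (TCP) lies at the centre of the arm's flange, where the gripper is bolted on; the fingertips stand ahead of it and the grasp point (between the pads) lies 155 mm ahead of it (manip.finger_overhang is the z of the fingertips in the tool frame, in m); z points along the fingers, y is the direction in which the jaws open and shut (so a half turn about z gives the same grasp; the last joint's range is limited). The gripper opens to 85 mm and grips with 20 to 120 N. Pads are 22 mm wide; open, the fingers measure 114 mm over their backs; the gripper's body (76 mm by 85 mm) begins 54 mm behind the grasp point. The pads swing forward as they close: fully open they stand 13 mm farther back than shut.
Start: joints at [-1.419, 0.15, 1.437, -0, 1.554, -0.134], TCP at [0.162, -0.552, 0.405] pointing down, gripper open.
Joint ranges: [-2.8, 2.8], [-0.68, 2.1], [0.12, 2.68], [-1.39, 4.53], [0.16, 2.79], [-2.81, 2.81]. Speed limits (rad/s): [1.89, 1.89, 2.22, 3.01, 3.01, 3.01].

## Interface

Orientations are given as [roll, pitch, yaw] about the fixed x, y, z axes, in that order (R = Rz(yaw) Ry(pitch) Rx(roll)).
In Python, from workcell import manip gives the robot as it stands.
- The arm moves only by the tool step_arm, never from a script. Its argument "commands" is a list of rows, each a list of 3 entries, a list of its own where there are three numbers: the opening, from 0 (shut) to 1 (fully open), then the shift along the tool's x, y, z in m, then the turn about the tool's z in rad. In form: [[gripper, [x, y, z], twist], ...]. A call has 1 to 12 rows; each row shifts and turns the pose as measured when the row begins, along the tool's axes as they then stand; what a row does not reach is not made up. A row lasts 1/12 s, in which the tool goes at most 41.7 mm and 7.16 degrees, less where a joint would pass 70% of its speed; a pose out of reach is approached as far as the arm can. A call is refused whole if a number of a shift passes 0.0417 or a number of a turn 0.125, either way. A call with a gripper value outside its range is refused whole. The fingers move at their own pace and stop on an object; the grip force is fixed at half the most. Time passes only in rows, so rows that do not move let the fingers close. It gives the time, the measured TCP pose, the force and the opening at its end, in the units of the state.
- manip.get_state(): the state, without advancing time (a new reading comes with each control period).
- manip.get_image(name): name is "side" or "top"; returns a dict with "frame" (400x640x3 uint8, red, green, blue), "z_map" (400x640 float32, m along the optical axis (not along the pixel's ray), 0 where there is no reading), "mtx" (3x3 intrinsics, pixels), "rvec" (rotation vector, rad) and "tvec" (3), from world to camera coordinates, as OpenCV has them. Camera axes: x right, y down, z forward; pixel columns grow to the right and rows downward; lengths in m; the calibration is good to about 2 mm. A picture is of the moment at which its call begins.
- manip.close_job(): hands the job in, once; it reports no verdict.
The state is a dict: "t": time; "joints": joint angles; "dq": joint speeds; "joint_torque": joint torques, N m; "ee_pos": TCP position; "tool_rot": TCP orientation; "wrist_force": force on the tool from outside, world axes, zero at the start; "wrist_torque": the same for the moment, N m; "opening": finger opening in m.
Only numpy, scipy, OpenCV 4.12 (cv2) and the standard library are available. Lean on these libraries where they do the work, as an engineer would, in place of code of your own. Each camera call takes 0.05 s, during which the arm holds its last target.

## Working session

There is one attempt and no reset: what is moved stays moved. The work goes in short steps, Python scripts to look and compute and a tool call to move; the robot and the scene stay as the last step left them, time stands still between calls to the robot, and variables do not carry over. Pictures are saved under pics/ and viewed, and the job is handed in when it is done.

Besides the shell and the picture viewer there is one more tool, called after "Call:" by a JSON object that holds its "op" and its "data", one argument or row to a line. step_arm: Moves the arm, as the interface text tells. Its arguments: {"type":"object","properties":{"commands":{"type":"array","items":{"type":"array"}}},"required":["commands"]}

```bash
mkdir -p pics; ls
python3 - <<'E'
from workcell import manip
import cv2,numpy as np
s=manip.get_state()
for k in s: print(k,np.round(s[k],3))
print(manip.finger_overhang)
for n in ["side","top"]:
    d=manip.get_image(n); np.savez(f"pics/{n}0.npz",**d)
    cv2.imwrite(f"pics/{n}0.png",cv2.cvtColor(d["frame"],cv2.COLOR_RGB2BGR))
    R,_=cv2.Rodrigues(d["rvec"]); print(n,d["mtx"],(-R.T@np.ravel(d["tvec"])),R[2])
E
```

```text
pics
t 0.0
joints [-1.419  0.151  1.438  0.     1.554 -0.134]
dq [ 0.001 -0.     0.002  0.    -0.    -0.001]
joint_torque [-0.0000e+00 -7.1306e+01 -5.7087e+01 -0.0000e+00  9.0000e-03 -0.0000e+00]
ee_pos [ 0.162 -0.552  0.404]
tool_rot [-3.14  -0.     0.286]
wrist_force [ 0.242 -0.685 -0.234]
wrist_torque [-0.004 -0.041  0.043]
opening 0.085
0.1734
side [[382.06800625   0.         321.18364504]
 [  0.         382.06800625 197.42354556]
 [  0.           0.           1.        ]] [ 0.40085529 -0.64015264  0.59788378] [ 0.21779206  0.78289866 -0.58278324]
top [[371.92125521   0.         322.40038207]
 [  0.         371.92125521 196.25918939]
 [  0.           0.           1.        ]] [0.49744019 0.01779789 0.99297508] [ 0.08011147  0.00513868 -0.99677267]
```

View pics/side0.png

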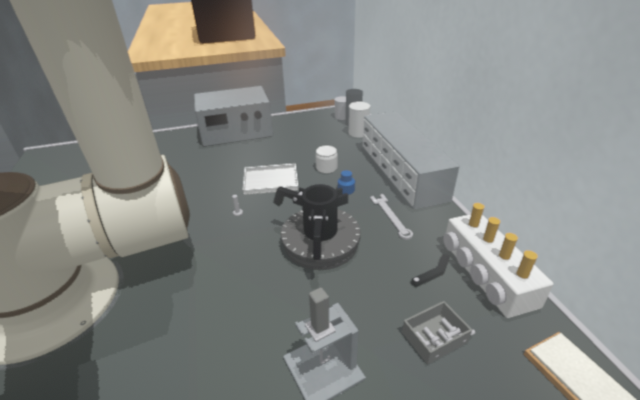

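View pics/top0.png

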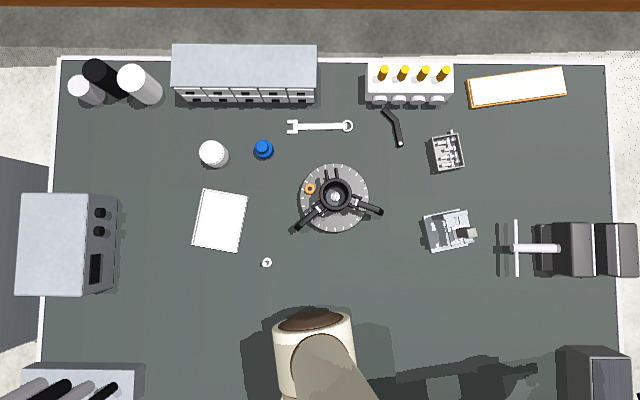

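The top view shows the claw at about (335,197), the rack at (447,230), the tray at (220,220), the washers at (310,188), and the bystanders around them. I'll zoom in on these.

```bash
cat > h.py <<'E'
from workcell import manip
import cv2,numpy as np
def load(n): return dict(np.load(n))
def snap(n,tag):
    d=manip.get_image(n); np.savez(f"pics/{n}{tag}.npz",**d); return d
def crop(d,x0,y0,x1,y1,s,fn):
    im=cv2.cvtColor(d["frame"][y0:y1,x0:x1],cv2.COLOR_RGB2BGR)
    cv2.imwrite(fn,cv2.resize(im,None,fx=s,fy=s,interpolation=cv2.INTER_CUBIC))
def cam(d):
    R,_=cv2.Rodrigues(d["rvec"]); return R,-R.T@np.ravel(d["tvec"])
def ray(d,uv,z):
    R,C=cam(d); uv=np.atleast_2d(np.array(uv,float))
    v=np.c_[(uv-d["mtx"][:2,2])/np.diag(d["mtx"])[:2],np.ones(len(uv))]@R
    return C+v*((z-C[2])/v[:,2])[:,None]
def cloud(d):
    R,C=cam(d); z=d["z_map"]; h,w=z.shape
    u,v=np.meshgrid(np.arange(w),np.arange(h))
    K=d["mtx"]; p=np.stack([(u-K[0,2])/K[0,0]*z,(v-K[1,2])/K[1,1]*z,z],-1)
    P=(p-np.ravel(d["tvec"]))@R; P[z==0]=np.nan; return P
def proj(d,P):
    return cv2.projectPoints(np.atleast_2d(np.array(P,float)),d["rvec"],d["tvec"],d["mtx"],None)[0][:,0]
E
python3 - <<'E'
from h import *
t=load("pics/top0.npz");s=load("pics/side0.npz")
crop(t,290,150,390,240,8,"pics/a_claw.png")
crop(t,400,190,500,265,8,"pics/a_rack.png")
crop(t,180,175,280,275,6,"pics/a_tray.png")
crop(s,265,270,385,400,5,"pics/a_srack.png")
P=cloud(t)
for nm,(u,v) in dict(barrelrimL=(324,197),rimR=(347,197),rimT=(335,186),plug=(335,197),deck=(350,222),tray=(220,220),tin=(213,153),handle=(466,232)).items(): print(nm,P[v,u].round(4))
E
```

```text
barrelrimL [0.5713 0.0186 0.0506]
rimR [ 0.5658 -0.035   0.1297]
rimT [ 0.5995 -0.009   0.0531]
plug [ 0.5674 -0.0078  0.1052]
deck [ 0.5089 -0.0486  0.04  ]
tray [0.5104 0.295  0.0009]
tin [0.6794 0.3023 0.0599]
handle [ 0.4887 -0.2892  0.1845]
```

View pics/a_claw.png

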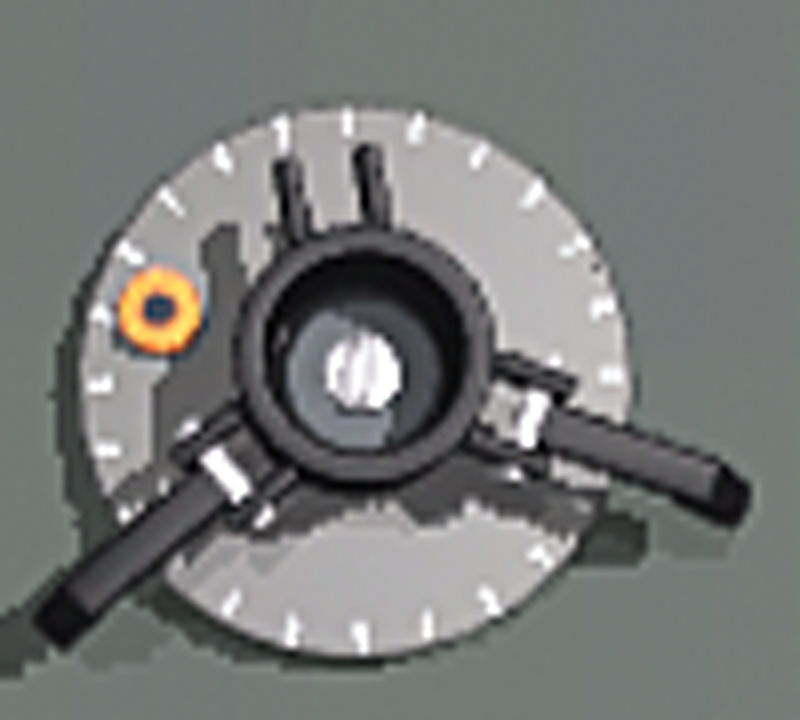

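View pics/a_rack.png

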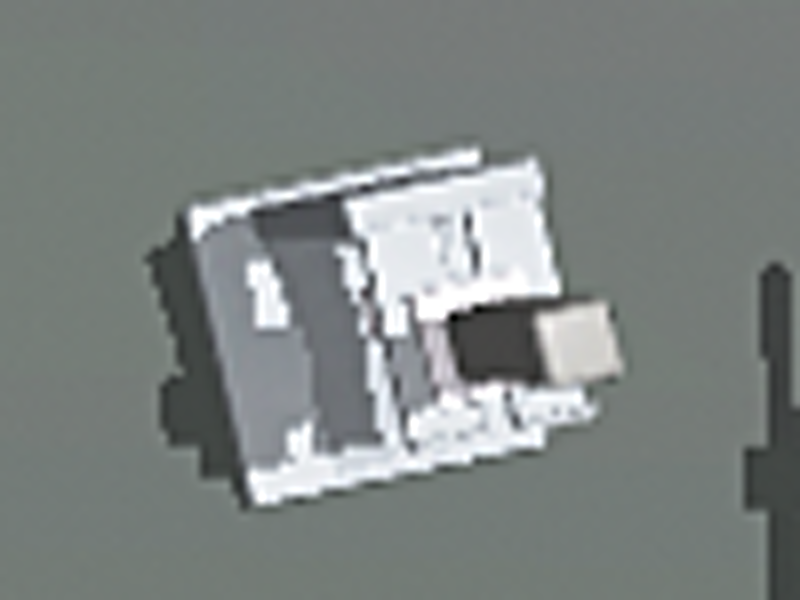

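View pics/a_srack.png

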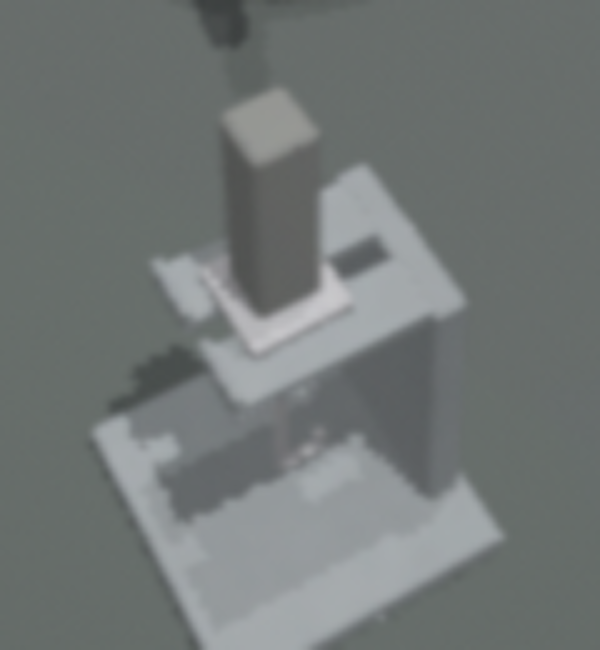

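View pics/a_tray.png

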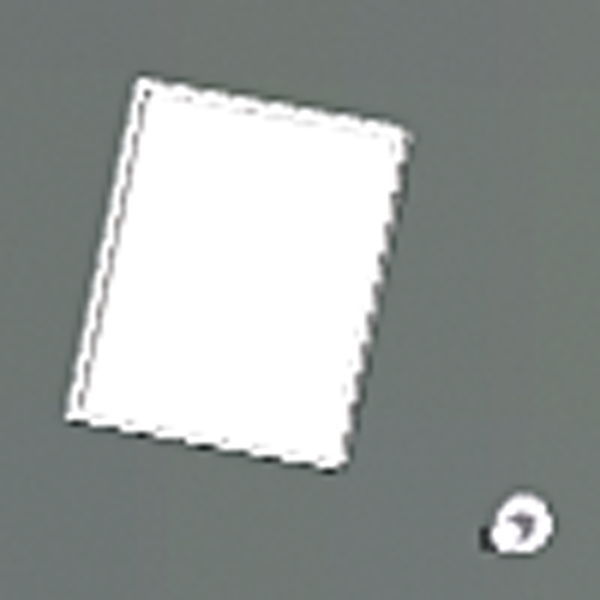

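The rack's slot opens toward the claw (top-view left), and its post is on the far side. The bail is a pale streak at about (335,197). Next I'll measure from depth.

Run:
```python
from h import *
t=load("pics/top0.npz");s=load("pics/side0.npz")
P=cloud(t)
np.set_printoptions(linewidth=220,suppress=True)
print((P[188:208,325:348,2]*1000).round(0).astype(int))
print(t["frame"][188:208,325:348].mean(-1).astype(int))
sub=P[185:262,405:495].reshape(-1,3); 
m=(sub[:,2]>.105)&(sub[:,2]<.1125); q=sub[m]; print(len(q),q.mean(0)); 
r=cv2.minAreaRect(q[:,:2].astype(np.float32)*1000); print(r,cv2.boxPoints(r))
m=sub[:,2]>.18; print("handle",m.sum(),sub[m].mean(0), cv2.minAreaRect(sub[m][:,:2].astype(np.float32)*1000))
m=(sub[:,2]>.112)&(sub[:,2]<.125);print("collar",m.sum(),sub[m].mean(0), cv2.minAreaRect(sub[m][:,:2].astype(np.float32)*1000))
q=P[170:270,180:280]; f=t["frame"][170:270,180:280]
mask=(f.min(-1)>180).astype(np.uint8)
n,l,st,c=cv2.connectedComponentsWithStats(mask)
k=1+st[1:,4].argmax(); ys,xs=np.where(l==k)
w=ray(t,np.c_[xs+180,ys+170],0.016); print("tray",cv2.minAreaRect(w[:,:2].astype(np.float32)*1000))
# rim
m=(np.abs(P[...,2]-.14)<.004); m[:160]=0;m[240:]=0;m[:,:290]=0;m[:,390:]=0
ys,xs=np.where(m); w=P[m]; print("rim",len(w),cv2.minEnclosingCircle(w[:,:2].astype(np.float32)*1000), w.mean(0))
sP=cloud(s); m=(np.abs(sP[...,2]-.14)<.0025);m[:170]=0;m[220:]=0;m[:,:295]=0;m[:,345:]=0
w=sP[m];print("rim side",len(w),cv2.minEnclosingCircle(w[:,:2].astype(np.float32)*1000))
```

```text
[[103  74  52  52  53  52  75  76  78  75  75  73  76  74  74  52  48  61  79  93 113 138 138]
 [ 79  53  53  53  72  72  77  75  74  76  74  78  75  75  77  73  54  51  63  82 104 124 138]
 [ 53  52  53  73  76  78  75  76  76  75  70  76  74  76  74  75  73  51  52  68  90 113 137]
 [ 51  54  50  73  74  75  75  76  73  76  73  76  78  74  74  75  74  75  52  57  77 103 130]
 [ 51  50  74  75  73  74  76  74  78  79  94  77  73  77  72  79  76  74  74  51  64  97 123]
 [ 50  46  76  74  75  74  74  78  76  79 100  81  81  75  74  75  73  75  76  48  56  88 117]
 [ 53  76  74  73  77  76  80  78  80  81 102  78  80  78  76  74  75  75  74  53  53  81 117]
 [ 51  73  75  76  78  75  80  80  81  78 106  81  82  78  82  75  73  75  72  76  51  76 114]
 [ 50  74  77  76  77  77  82  79  81  80 102  79  79  81  78  76  75  74  76  74  51  79 117]
 [ 51  73  73  77  72  75  81  81  80  81 105  81  82  82  84  75  75  77  74  75  53  80 130]
 [ 52  76  75  75  74  73  76  81  80  79 101  80  80  80  79  75  76  79  73  72  53  81 138]
 [ 52  74  77  74  75  77  75  80  81  77  96  81  80  
[... 2830 characters left out ...]
13508033752441) [[ 453.56314 -279.67285]
 [ 466.64542 -337.19183]
 [ 541.39404 -320.19086]
 [ 528.31177 -262.67188]]
handle 110 [ 0.48732121 -0.30036327  0.18502889] ((487.318359375, -301.0035095214844), (21.7146053314209, 22.050029754638672), 14.56518840789795)
collar 125 [ 0.48586566 -0.29561684  0.11484079] ((495.2839050292969, -299.8537292480469), (72.69393157958984, 51.02320861816406), 12.694979667663574)
tray ((510.304931640625, 292.3120422363281), (122.90814208984375, 151.48358154296875), 80.39824676513672)
rim 342 ((572.0338134765625, -7.145402431488037), 37.68290710449219) [ 0.57241163 -0.00710957  0.13893332]
rim side 235 ((573.0523071289062, -9.576674461364746), 38.49296951293945)
```

The rack's +x points away from the robot (yaw about 0.235) and the tool axis is near (0.487, -0.301). The arch lies along world x at image column 335. I'll refine the bail and plug positions.

```bash
python3 - <<'E'
from h import *
np.set_printoptions(linewidth=220,suppress=True)
t=load("pics/top0.npz");s=load("pics/side0.npz")
P=cloud(t); S=P[186:210,322:350]
m=(S[...,2]>.092)&(S[...,2]<.108)
print("bail",S[190-186:201-186,335-322]*1000)
print(ray(t,[[335,192],[335,200],[335,196]],.1045)*1000)
m=(S[...,2]>.0795)&(S[...,2]<.0845); m2=(S[...,2]>.070)&(S[...,2]<.0845)
for nm,mm,z in(("disc",m,.081),("plug",m2,.076)):
    ys,xs=np.where(mm); ys+=186;xs+=322
    k=(ys>188)&(ys<206)
    w=ray(t,np.c_[xs,ys][k],z); print(nm,k.sum(),w.mean(0)*1000,cv2.minEnclosingCircle((w[:,:2]*1000).astype(np.float32)))
f=t["frame"][186:210,322:350].mean(-1)
# rim inner
E
python3 - <<'E'
from h import *
t=load("pics/top0.npz");s=load("pics/side0.npz")
# overlay checks
for d,n,b in((t,"top",(290,150,390,240,8)),(t,"topr",(400,190,500,265,8)),(s,"side",(265,180,385,400,4))):
    x0,y0,x1,y1,k=b
    im=cv2.resize(cv2.cvtColor(d["frame"][y0:y1,x0:x1],cv2.COLOR_RGB2BGR),None,fx=k,fy=k,interpolation=cv2.INTER_CUBIC)
    def dot(p,c):
        for u,v in proj(d,p): cv2.circle(im,(int((u-x0+.5)*k),int((v-y0+.5)*k)),2,c,-1)
    a=np.linspace(0,2*np.pi,40)
    dot(np.c_[.5725+.029*np.cos(a),-.0085+.029*np.sin(a),0*a+.14],(0,0,255))
    dot(np.c_[.5725+.038*np.cos(a),-.0085+.038*np.sin(a),0*a+.14],(0,255,255))
    y=.235;R=np.array([[np.cos(y),-np.sin(y)],[np.sin(y),np.cos(y)]])
    q=np.array([[-11,-11],[11,-11],[11,11],[-11,11]])/1000@R.T+[.487,-.3015]
    dot(np.c_[q,[.187]*4],(0,0,255))
    q=np.array([[-26,-27],[-26,27],[50,-30],[50,30],[-26,-5],[-26,5]])/1000@R.T+[.487,-.3015]
    dot(np.c_[q,[.11]*6],(0,255,0))
    cv2.imwrite(f"pics/b_{n}.png",im)
E
```

```text
bail [[587.67912975  -8.6600659   69.74978016]
 [584.87041688  -8.59269263  72.95456039]
 [580.38941846  -7.99931612  94.47342478]
 [577.4515325   -7.86191344 100.08550354]
 [574.82837403  -7.81796567 102.43789091]
 [572.09298718  -7.73079035 106.28700622]
 [570.05939161  -7.88385128 101.79223084]
 [567.37791282  -7.80845506 105.22577888]
 [565.32114173  -7.96249633 100.70557554]
 [563.25027017  -8.12042913  96.05864385]
 [560.99228531  -8.21186919  93.71877914]]
[[579.46376997  -7.71143953 104.5       ]
 [560.23035659  -7.90003717 104.5       ]
 [569.83874549  -7.80581991 104.5       ]]
disc 42 [570.37299563 -10.6634099   81.        ] ((574.6670532226562, -17.47580909729004), 19.59214210510254)
plug 273 [570.1841053   -8.81801518  76.        ] ((576.288330078125, -8.897835731506348), 28.34944725036621)
```

View pics/b_top.png

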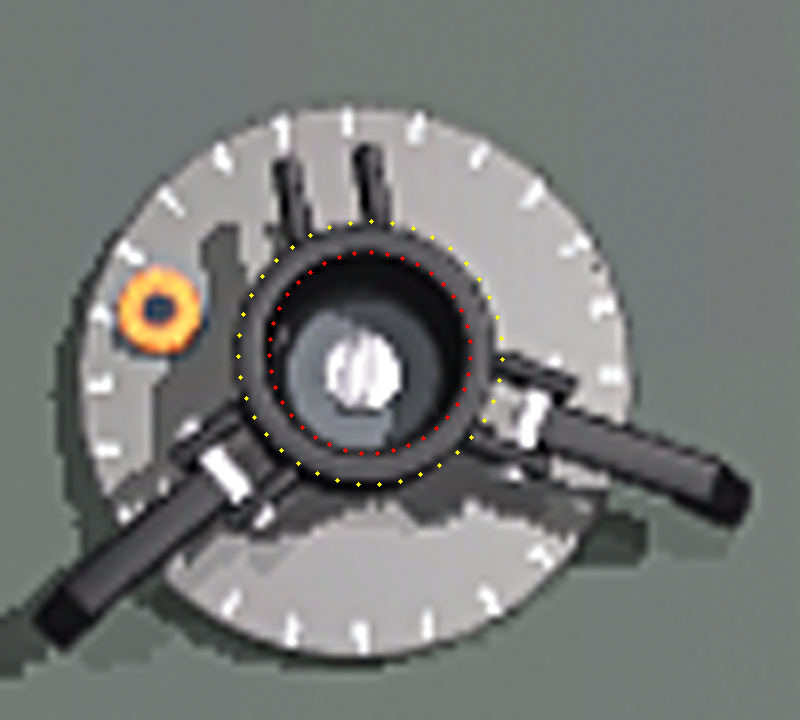

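View pics/b_topr.png

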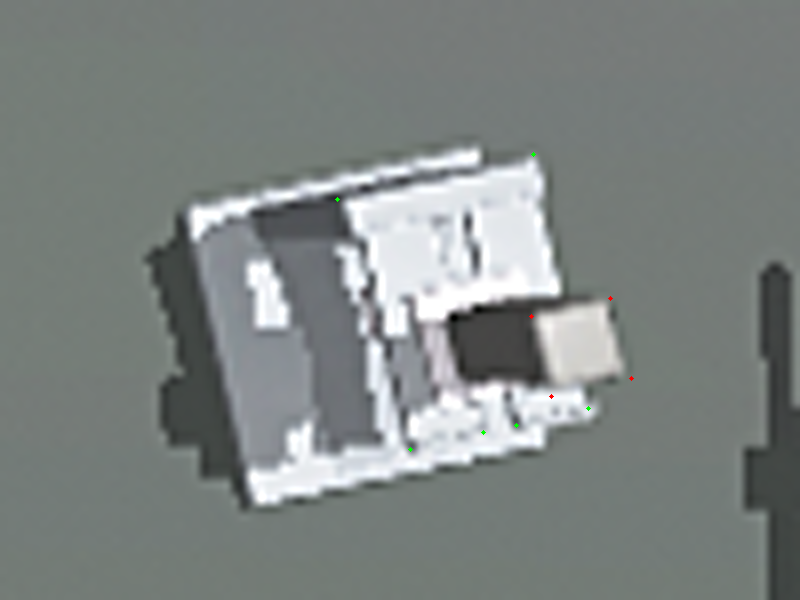

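View pics/b_side.png

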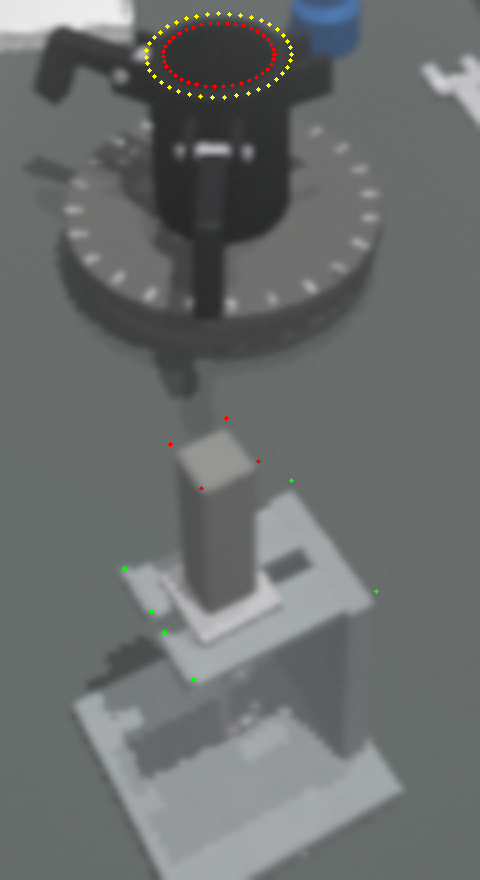

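The overlays agree within about 2 mm. The tool axis is near (0.488, -0.3015), the bore near (0.572, -0.0085), and the bail crown near (0.570, -0.008) with its arch along x. My plan is to grip the handle with the jaws along the rack's y.

```bash
cat > go.py <<'E'
import sys
from h import *
s=manip.get_state()
def info(tx=None):
    p=np.array(s["ee_pos"]);w=s["tool_rot"][2];c,n=np.cos(w),np.sin(w)
    print("t",round(float(s["t"]),2),"p",p.round(4),"rot",np.round(s["tool_rot"],3),"F",np.round(s["wrist_force"],2),"T",np.round(s["wrist_torque"],2),"open",round(float(s["opening"]),4),"j",np.round(s["joints"],2))
    if tx is not None:
        d=np.array(tx[:3])-p
        print("tool delta",np.round([c*d[0]+n*d[1],n*d[0]-c*d[1],-d[2]],4))
        if len(tx)>3: print("twist",round(float(w-tx[3]),4))
info([float(a) for a in sys.argv[1:]] if len(sys.argv)>1 else None)
E
python3 go.py 0.488 -0.3015 0.405 0.235
```

```text
t 0.1 p [ 0.1621 -0.5517  0.4041] rot [-3.14  -0.     0.286] F [-0.02  1.67  0.47] T [-0.01 -0.02 -0.  ] open 0.0853 j [-1.42  0.15  1.44 -0.    1.55 -0.13]
tool delta [ 0.3832 -0.1481 -0.0009]
twist 0.0508
```

Call:
{"op": "step_arm", "data": {
  "commands": [
    [1,[0.037,-0.0145,0],0.01],
    [1,[0.037,-0.0145,0],0.01],
    [1,[0.037,-0.0145,0],0.01],
    [1,[0.037,-0.0145,0],0.01],
    [1,[0.037,-0.0145,0],0.01],
    [1,[0.037,-0.0145,0],0],
    [1,[0.037,-0.0145,0],0],
    [1,[0.037,-0.0145,0],0],
    [1,[0.037,-0.0145,0],0],
    [1,[0.037,-0.0145,0],0]
  ]
}}

```text
t: 0.93
ee_pos: [0.4922, -0.3138, 0.4007]
tool_rot: [-3.136, 0.003, 0.221]
wrist_force: [0.1, -0.9, 0.2]
opening: 0.0853
```

```bash
python3 go.py 0.488 -0.3015 0.308 0.235
```

```text
t 0.93 p [ 0.4922 -0.3138  0.4007] rot [-3.136e+00  3.000e-03  2.210e-01] F [ 0.14 -0.94  0.19] T [-0.01  0.04  0.01] open 0.0853 j [-0.7   0.17  1.42  0.    1.56  0.65]
tool delta [-0.0014 -0.0129  0.0927]
twist -0.0135
```

Call:
{"op": "step_arm", "data": {
  "commands": [
    [1,[-0.0015,-0.013,0],-0.014],
    [1,[0,0,0],0],
    [1,[0,0,0],0]
  ]
}}

```text
t: 1.18
ee_pos: [0.4934, -0.2959, 0.3989]
tool_rot: [-3.133, 0.003, 0.244]
wrist_force: [-0.5, -0.5, 0.7]
opening: 0.0855
```

```bash
python3 go.py 0.488 -0.3015 0.308 0.235
python3 - <<'E'
from h import *
d=snap("side",1); crop(d,200,150,440,400,2.4,"pics/c_s.png")
E
```

```text
t 1.18 p [ 0.4934 -0.2959  0.3989] rot [-3.133e+00  3.000e-03  2.440e-01] F [-0.5  -0.47  0.68] T [-0.02 -0.04  0.02] open 0.0855 j [-0.67  0.16  1.44  0.    1.55  0.65]
tool delta [-0.0066  0.0042  0.0909]
twist 0.0088
```

View pics/c_s.png

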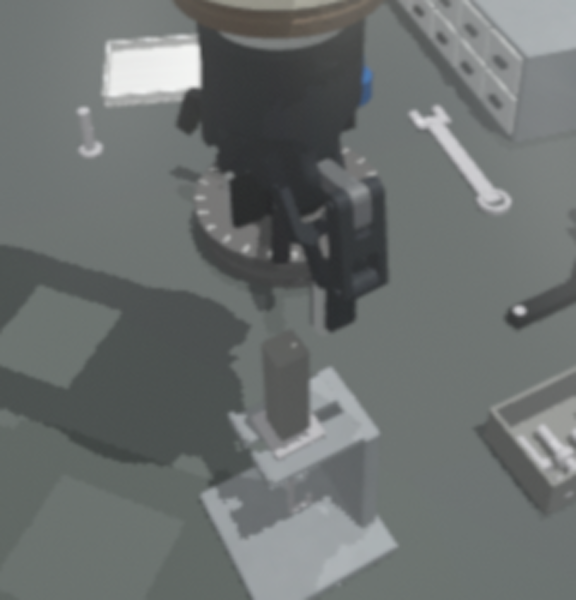

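The gripper hangs over the handle with its jaws across the tool. I'll correct the offset and descend.

Call:
{"op": "step_arm", "data": {
  "commands": [
    [1,[-0.006,0.004,0.01],0.008],
    [1,[0,0,0.02],0],
    [1,[0,0,0.02],0],
    [1,[0,0,0.015],0],
    [1,[0,0,0.01],0],
    [1,[0,0,0],0]
  ]
}}

```text
t: 1.73
ee_pos: [0.4821, -0.3083, 0.3186]
tool_rot: [-3.135, 0.003, 0.223]
wrist_force: [-0.5, -0.8, -0.0]
opening: 0.0852
```

```bash
python3 go.py 0.488 -0.3015 0.308 0.235
```

```text
t 1.73 p [ 0.4821 -0.3083  0.3186] rot [-3.135e+00  3.000e-03  2.230e-01] F [-0.45 -0.76 -0.05] T [-0.05  0.01  0.01] open 0.0852 j [-0.7   0.19  1.57  0.    1.39  0.64]
tool delta [ 0.0072 -0.0053  0.0106]
twist -0.0118
```

Call:
{"op": "step_arm", "data": {
  "commands": [
    [1,[0.007,-0.005,0.0],-0.012],
    [1,[0,0,0],0],
    [1,[0,0,0],0]
  ]
}}

```text
t: 1.98
ee_pos: [0.4873, -0.3032, 0.3192]
tool_rot: [-3.135, 0.003, 0.233]
wrist_force: [0.1, 0.5, 0.0]
opening: 0.0853
```

```bash
python3 go.py 0.488 -0.3015 0.308 0.235
```

```text
t 1.98 p [ 0.4873 -0.3032  0.3192] rot [-3.135e+00  3.000e-03  2.330e-01] F [0.1  0.52 0.04] T [-0.03  0.   -0.06] open 0.0853 j [-0.69  0.19  1.56  0.    1.39  0.65]
tool delta [ 0.0011 -0.0015  0.0112]
twist -0.0019
```

Call:
{"op": "step_arm", "data": {
  "commands": [
    [1,[0.001,-0.0015,0.011],-0.002],
    [1,[0,0,0],0],
    [0.4,[0,0,0],0],
    [0,[0,0,0],0],
    [0,[0,0,0],0],
    [0,[0,0,0],0],
    [0,[0,0,0],0],
    [0,[0,0,0],0]
  ]
}}

```text
t: 2.65
ee_pos: [0.4885, -0.3011, 0.3096]
tool_rot: [-3.138, 0.001, 0.236]
wrist_force: [0.0, 0.5, -1.8]
opening: 0.0211
```

```bash
python3 go.py 0.488 -0.3015 0.308 0.235
```

```text
t 2.65 p [ 0.4885 -0.3011  0.3096] rot [-3.138e+00  1.000e-03  2.360e-01] F [ 0.02  0.46 -1.78] T [ 0.02  0.   -0.03] open 0.0211 j [-0.69  0.2   1.58  0.    1.37  0.65]
tool delta [-0.0006  0.0003  0.0016]
twist 0.0013
```

I have the grip: opening 21 mm, and the hook_grip sits 0.1586 below the TCP. Lift 12 mm, then draw out along -x.

Call:
{"op": "step_arm", "data": {
  "commands": [
    [0,[0,0,-0.006],0],
    [0,[0,0,-0.006],0],
    [0,[0,0,0],0],
    [0,[0,0,0],0]
  ]
}}

```text
t: 2.98
ee_pos: [0.4885, -0.3012, 0.323]
tool_rot: [-3.138, 0.001, 0.236]
wrist_force: [-0.8, -0.0, -0.8]
opening: 0.0211
```

```bash
python3 go.py 0.43 -0.315 0.320 0.235
```

```text
t 2.98 p [ 0.4885 -0.3012  0.323 ] rot [-3.138e+00  1.000e-03  2.360e-01] F [-0.82 -0.04 -0.75] T [-0.02 -0.02 -0.05] open 0.0211 j [-0.69  0.19  1.56  0.    1.4   0.65]
tool delta [-0.0601 -0.0003  0.003 ]
twist 0.0012
```

Call:
{"op": "step_arm", "data": {
  "commands": [
    [0,[-0.01,0,0],0],
    [0,[-0.015,0,0],0],
    [0,[-0.015,0,0],0],
    [0,[-0.015,0,0],0],
    [0,[0,0,0],0],
    [0,[0,0,0],0]
  ]
}}

```text
t: 3.48
ee_pos: [0.4279, -0.3152, 0.3226]
tool_rot: [-3.138, 0.002, 0.236]
wrist_force: [0.4, 0.3, 0.0]
opening: 0.0213
```

```bash
python3 go.py 0.43 -0.25 0.470 1.571;  python3 - <<'E'
from h import *
d=snap("side",2); crop(d,200,150,440,400,2.4,"pics/d_s.png")
E
```

```text
t 3.48 p [ 0.4279 -0.3152  0.3226] rot [-3.138e+00  2.000e-03  2.360e-01] F [0.37 0.31 0.04] T [-0.02  0.05 -0.01] open 0.0213 j [-0.78  0.1   1.66  0.    1.38  0.55]
tool delta [ 0.0173 -0.0629 -0.1474]
twist -1.3348
```

View pics/d_s.png

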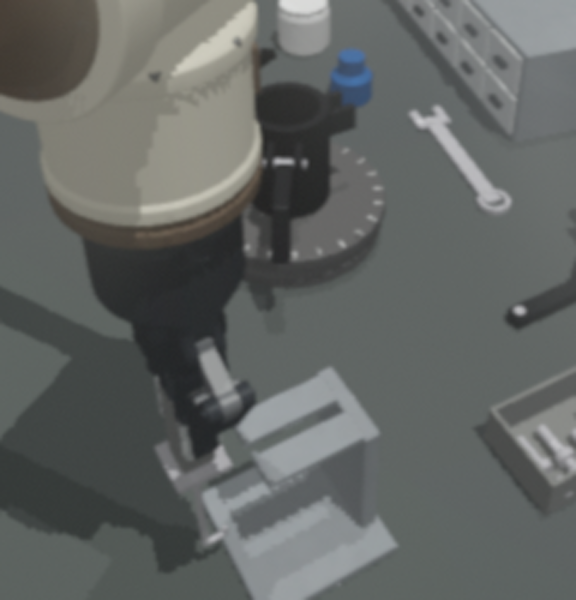

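The tool is clear of the slot, with the hook end at crop (208,540). Raise, then turn.

Call:
{"op": "step_arm", "data": {
  "commands": [
    [0,[0,0,-0.02],0],
    [0,[0,0,-0.03],0],
    [0,[0,0,-0.03],-0.05],
    [0,[0,0,-0.03],-0.1],
    [0,[0,0,-0.02],-0.12],
    [0,[0,0,-0.01],-0.12],
    [0,[0,0,0],-0.12],
    [0,[0,0,0],-0.12],
    [0,[0,0,0],-0.12],
    [0,[0,0,0],-0.12],
    [0,[0,0,0],-0.12],
    [0,[0,0,0],0]
  ]
}}

```text
t: 4.53
ee_pos: [0.4275, -0.3152, 0.4695]
tool_rot: [-3.138, -0.003, 1.268]
wrist_force: [0.4, -0.3, -1.0]
opening: 0.0214
```

```bash
python3 go.py 0.57 -0.1 0.470 1.571
```

```text
t 4.53 p [ 0.4275 -0.3152  0.4695] rot [-3.138e+00 -3.000e-03  1.268e+00] F [ 0.39 -0.25 -0.96] T [ 0.02  0.01 -0.01] open 0.0214 j [-0.78  0.05  1.42  0.    1.68 -0.48]
tool delta [ 0.2479  0.0718 -0.0005]
twist -0.3031
```

Call:
{"op": "step_arm", "data": {
  "commands": [
    [0,[0,0,0],-0.1],
    [0,[0,0,0],-0.1],
    [0,[0,0,0],-0.1],
    [0,[0,0,0],0],
    [0,[0,0,0],0]
  ]
}}

```text
t: 4.95
ee_pos: [0.4277, -0.315, 0.4691]
tool_rot: [-3.139, -0.004, 1.558]
wrist_force: [0.5, -0.2, -0.5]
opening: 0.0213
```

```bash
python3 go.py 0.57 -0.0295 0.470 1.571
```

```text
t 4.95 p [ 0.4277 -0.315   0.4691] rot [-3.139 -0.004  1.558] F [ 0.46 -0.16 -0.52] T [-0.   -0.02  0.01] open 0.0213 j [-0.78  0.05  1.42  0.    1.68 -0.77]
tool delta [ 0.2873  0.1388 -0.0009]
twist -0.0127
```

Call:
{"op": "step_arm", "data": {
  "commands": [
    [0,[0.015,0.007,0],-0.012],
    [0,[0.029,0.014,0],0],
    [0,[0.029,0.014,0],0],
    [0,[0.029,0.014,0],0],
    [0,[0.029,0.014,0],0],
    [0,[0.029,0.014,0],0],
    [0,[0.029,0.014,0],0],
    [0,[0.029,0.014,0],0],
    [0,[0.029,0.014,0],0],
    [0,[0.02,0.01,0],0],
    [0,[0.005,0.002,0],0],
    [0,[0,0,0],0]
  ]
}}

```text
t: 5.95
ee_pos: [0.5723, -0.035, 0.4684]
tool_rot: [-3.137, -0.005, 1.494]
wrist_force: [-0.6, -0.3, -1.1]
opening: 0.0214
```

```bash
python3 go.py 0.57 -0.0295 0.470 1.571
```

```text
t 5.95 p [ 0.5723 -0.035   0.4684] rot [-3.137 -0.005  1.494] F [-0.55 -0.3  -1.07] T [-0.02 -0.03 -0.  ] open 0.0214 j [-0.2   0.14  1.33  0.    1.68 -0.12]
tool delta [ 0.0053 -0.0027 -0.0016]
twist -0.0771
```

Call:
{"op": "step_arm", "data": {
  "commands": [
    [0,[0.005,-0.003,0],-0.077],
    [0,[0,0,0],0],
    [0,[0,0,0],0]
  ]
}}

```text
t: 6.2
ee_pos: [0.5693, -0.0309, 0.4681]
tool_rot: [-3.137, -0.005, 1.562]
wrist_force: [2.0, -0.3, -1.1]
opening: 0.0213
```

```bash
python3 go.py 0.57 -0.0295 0.470 1.571;  python3 - <<'E'
from h import *
d=snap("side",3); crop(d,240,100,400,280,3.3,"pics/e_s.png")
d=snap("top",3); crop(d,260,130,410,260,4,"pics/e_t.png")
E
```

```text
t 6.2 p [ 0.5693 -0.0309  0.4681] rot [-3.137 -0.005  1.562] F [ 2.   -0.3  -1.13] T [-0.04 -0.03 -0.  ] open 0.0213 j [-0.19  0.13  1.34  0.    1.68 -0.18]
tool delta [ 0.0014  0.0007 -0.0019]
twist -0.0088
```

View pics/e_s.png

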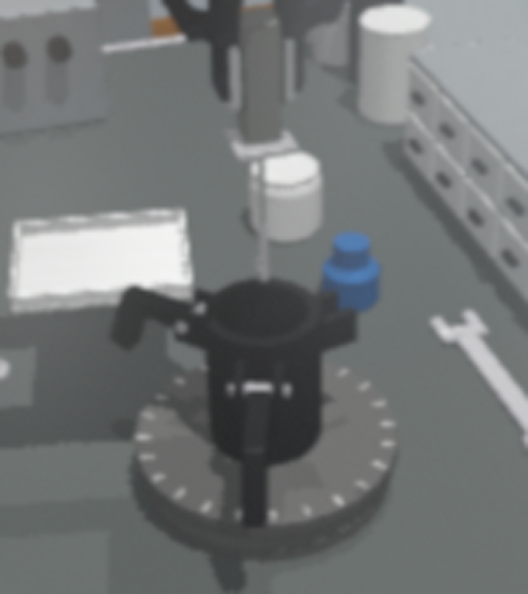

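View pics/e_t.png

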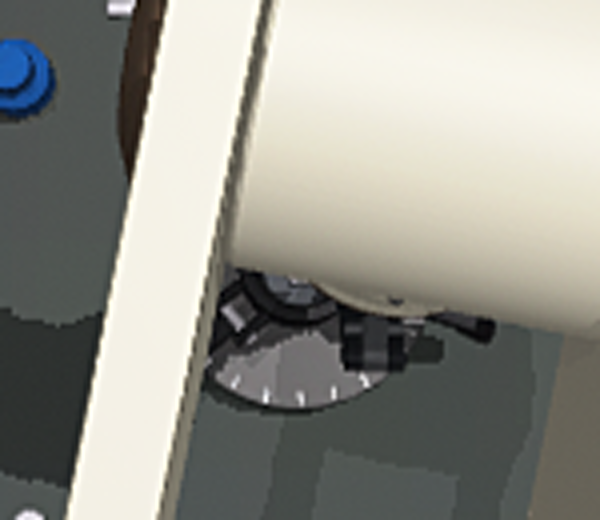

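The shaft hangs above the bore mouth near crop (262,280). I'll check the shaft line against the prediction from the TCP.

Run:
```python
from h import *
import cv2
from scipy.spatial.transform import Rotation as Ro
s=manip.get_state(); d=load("pics/side3.npz")
R=Ro.from_euler("xyz",s["tool_rot"]).as_matrix(); p=np.array(s["ee_pos"])
print("down axis",R[:,2].round(4))
def at(x,down): return p+R@np.array([x,0,down])
pts=np.array([at(0,.1586-36e-3),at(0,.1586+.041),at(0,.1586+.07),at(0,.1586+.12),at(0.007,.1586+.131),at(0.014,.1586+.123)])
print(pts.round(4))
pr=proj(d,pts);print(pr.round(1))
f=d["frame"].astype(int)
k=6;x0,y0=290,100
im=cv2.resize(cv2.cvtColor(d["frame"][100:200,290:380],cv2.COLOR_RGB2BGR),None,fx=k,fy=k,interpolation=cv2.INTER_CUBIC)
for u,v in pr: cv2.circle(im,(int((u-x0+.5)*k),int((v-y0+.5)*k)),2,(0,0,255),-1)
a=np.linspace(0,2*np.pi,40)
for r,c in((.029,(0,255,255)),(.038,(0,255,0))):
  for u,v in proj(d,np.c_[.572+r*np.cos(a),-.0085+r*np.sin(a),0*a+.14]): cv2.circle(im,(int((u-x0+.5)*k),int((v-y0+.5)*k)),1,c,-1)
cv2.imwrite("pics/e_o.png",im)
for v in range(150,190,4): print(v,f[v,310:332].mean(-1).astype(int))
```

```text
down axis [-0.0046  0.0046 -1.    ]
[[ 0.5688 -0.0304  0.3456]
 [ 0.5684 -0.03    0.2686]
 [ 0.5683 -0.0299  0.2396]
 [ 0.568  -0.0297  0.1896]
 [ 0.568  -0.0226  0.1786]
 [ 0.5681 -0.0157  0.1867]]
[[317.7 102.9]
 [318.6 142.7]
 [318.9 156.4]
 [319.4 178.6]
 [318.5 181.4]
 [317.5 176.2]]
150 [115 114 115 115 117 136 179 198 169 160 198 226 232 232 232 232 232 232
 231 231 231 231]
154 [115 115 115 116 118 129 145 146 139 147 184 214 224 225 226 226 227 227
 226 223 219 212]
158 [115 114 115 116 117 126 139 143 138 138 158 181 188 190 192 195 196 196
 195 197 196 193]
162 [114 114 114 112 111 120 134 139 134 130 138 152 158 159 159 161 162 163
 164 164 165 165]
166 [114 113 107  96  91 102 126 140 136 131 138 151 157 159 160 162 162 162
 163 163 164 164]
170 [115 115 115 114 110 100  95 106 124 136 143 150 157 159 160 161 161 163
 162 163 163 162]
174 [114 115 114 115 115 114 115 116 123 132 131 119 111 109 109 110 111 111
 112 115 115 115]
178 [115 114 114 114 114 115 117 124 130 134 132 123 116 115 115 115 115 115
 115 115 116 115]
182 [114 114 114 115 114 114 114 117 124 133 133 124 116 114 114 114 115 115
 114 115 115 115]
186 [ 72  66  62  58  58  57  57  58  61  64  65  63  63  66  66  68  70  73
  76  82  92 101]
```

View pics/e_o.png

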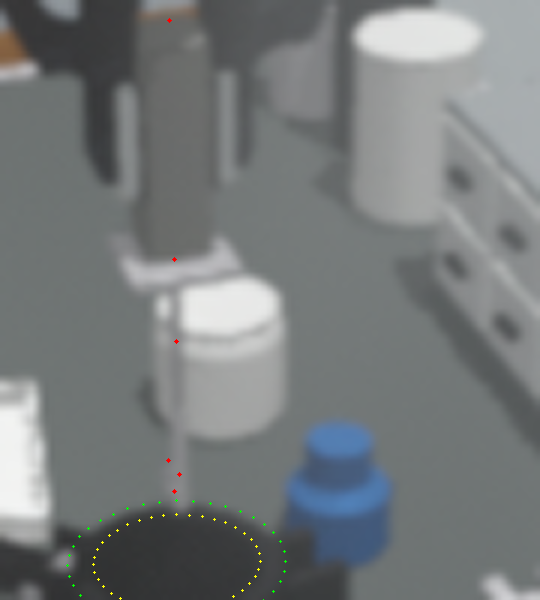

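Shaft column matches the prediction (319.4 px), so the hook hangs true. Correct x by 2 mm and go down beside the bail.

Call:
{"op": "step_arm", "data": {
  "commands": [
    [0,[0,0.002,0.005],0],
    [0,[0,0,0.015],0],
    [0,[0,0,0.015],0],
    [0,[0,0,0.01],0],
    [0,[0,0,0.005],0],
    [0,[0,0,0],0],
    [0,[0,0,0],0]
  ]
}}

```text
t: 6.88
ee_pos: [0.5711, -0.0343, 0.4157]
tool_rot: [-3.138, -0.004, 1.549]
wrist_force: [0.4, 0.1, -0.7]
opening: 0.0213
```

```bash
python3 go.py 0.5715 -0.0306 0.3766 1.565
```

```text
t 6.88 p [ 0.5711 -0.0343  0.4157] rot [-3.138 -0.004  1.549] F [ 0.43  0.13 -0.71] T [-0.02  0.05  0.  ] open 0.0213 j [-0.2   0.14  1.42  0.    1.58 -0.17]
tool delta [0.0037 0.0003 0.0391]
twist -0.0159
```

Call:
{"op": "step_arm", "data": {
  "commands": [
    [0,[0.004,0,0.003],-0.015],
    [0,[0,0,0.004],0],
    [0,[0,0,0],0]
  ]
}}

```text
t: 7.13
ee_pos: [0.5714, -0.03, 0.4095]
tool_rot: [-3.14, -0.004, 1.565]
wrist_force: [0.5, -0.5, -1.2]
opening: 0.0212
```

```bash
python3 go.py 0.5715 -0.0306 0.3766 1.565
```

```text
t 7.13 p [ 0.5714 -0.03    0.4095] rot [-3.14  -0.004  1.565] F [ 0.46 -0.48 -1.22] T [-0.02 -0.02  0.01] open 0.0212 j [-0.19  0.14  1.44  0.    1.56 -0.18]
tool delta [-0.0006  0.0001  0.0329]
twist 0.0001
```

Call:
{"op": "step_arm", "data": {
  "commands": [
    [0,[-0.0005,0,0.005],0],
    [0,[0,0,0.005],0],
    [0,[0,0,0.005],0],
    [0,[0,0,0],0]
  ]
}}

```text
t: 7.47
ee_pos: [0.5714, -0.0303, 0.3936]
tool_rot: [-3.141, -0.003, 1.565]
wrist_force: [-0.5, 0.4, -1.6]
opening: 0.0214
```

```bash
python3 go.py 0.5715 -0.0306 0.3766 1.565
```

```text
t 7.47 p [ 0.5714 -0.0303  0.3936] rot [-3.141e+00 -3.000e-03  1.565e+00] F [-0.48  0.42 -1.64] T [ 0.07 -0.02 -0.02] open 0.0214 j [-0.19  0.15  1.46  0.    1.53 -0.18]
tool delta [-0.0003  0.0001  0.017 ]
twist 0.0005
```

Call:
{"op": "step_arm", "data": {
  "commands": [
    [0,[0,0,0.004],0],
    [0,[0,0,0.004],0],
    [0,[0,0,0.004],0],
    [0,[0,0,0.003],0],
    [0,[0,0,0],0]
  ]
}}

```text
t: 7.88
ee_pos: [0.5714, -0.0303, 0.3766]
tool_rot: [-3.141, -0.003, 1.565]
wrist_force: [-1.0, -0.2, -1.1]
opening: 0.0214
```

```bash
python3 go.py 0.5715 -0.0306 0.3766 1.565
python3 - <<'E'
from h import *
d=snap("side",4); crop(d,260,120,380,240,5,"pics/f_s.png")
d=snap("top",4); crop(d,290,150,390,240,7,"pics/f_t.png")
E
```

```text
t 7.88 p [ 0.5714 -0.0303  0.3766] rot [-3.141e+00 -3.000e-03  1.565e+00] F [-0.98 -0.18 -1.1 ] T [-0.01  0.04 -0.02] open 0.0214 j [-0.19  0.16  1.49  0.    1.5  -0.18]
tool delta [-0.0003  0.0001 -0.    ]
twist 0.0003
```

View pics/f_t.png

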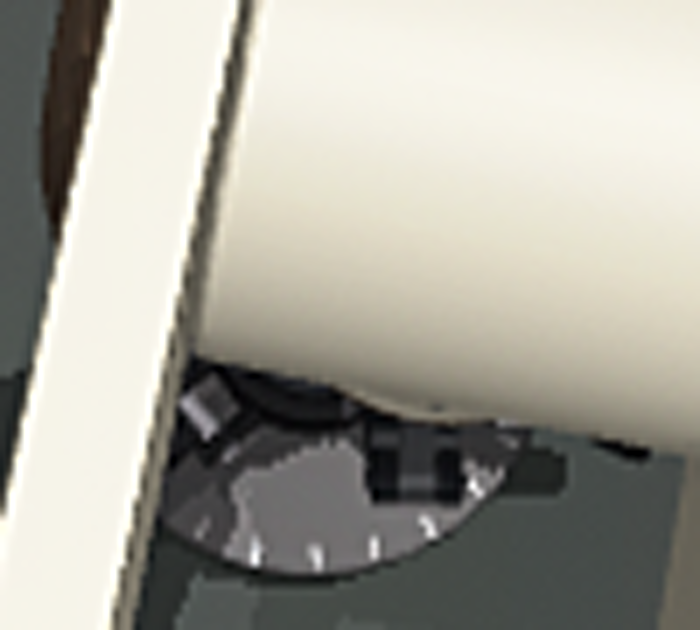

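The hook is down at bend height 0.087 with no contact; the top view is blocked by the arm. Advance toward +y in small steps and watch the force.

Call:
{"op": "step_arm", "data": {
  "commands": [
    [0,[0.003,0,0],0],
    [0,[0.003,0,0],0],
    [0,[0.003,0,0],0],
    [0,[0,0,0],0]
  ]
}}

```text
t: 8.32
ee_pos: [0.5716, -0.0204, 0.3781]
tool_rot: [3.141, -0.003, 1.565]
wrist_force: [0.7, 0.2, -1.8]
opening: 0.0215
```

```bash
python3 go.py 0.5715 -0.0156 0.3766 1.565
```

```text
t 8.32 p [ 0.5716 -0.0204  0.3781] rot [ 3.141e+00 -3.000e-03  1.565e+00] F [ 0.74  0.22 -1.81] T [0.02 0.04 0.04] open 0.0215 j [-0.17  0.15  1.49  0.    1.5  -0.17]
tool delta [ 0.0048 -0.0001  0.0015]
twist -0.0
```

Call:
{"op": "step_arm", "data": {
  "commands": [
    [0,[0.0025,0,0.0005],0],
    [0,[0.0025,0,0.0005],0],
    [0,[0,0,0],0],
    [0,[0,0,0],0]
  ]
}}

```text
t: 8.65
ee_pos: [0.5716, -0.0144, 0.3773]
tool_rot: [3.14, -0.003, 1.566]
wrist_force: [0.4, 0.2, -1.5]
opening: 0.0214
```

```bash
python3 go.py 0.5715 -0.0156 0.3846 1.565
```

```text
t 8.65 p [ 0.5716 -0.0144  0.3773] rot [ 3.140e+00 -3.000e-03  1.566e+00] F [ 0.44  0.17 -1.54] T [-0.01 -0.02  0.05] open 0.0214 j [-0.16  0.15  1.49  0.    1.5  -0.16]
tool delta [-0.0012 -0.0001 -0.0073]
twist 0.0006
```

Call:
{"op": "step_arm", "data": {
  "commands": [
    [0,[-0.001,0,-0.003],0],
    [0,[0,0,-0.003],0],
    [0,[0,0,-0.003],0],
    [0,[0,0,-0.002],0],
    [0,[0,0,0],0]
  ]
}}

```text
t: 9.07
ee_pos: [0.5716, -0.0157, 0.3894]
tool_rot: [3.14, -0.003, 1.565]
wrist_force: [0.6, -0.2, -3.0]
opening: 0.0211
```

Call:
{"op": "step_arm", "data": {
  "commands": [
    [0,[0,0,-0.002],0],
    [0,[0,0,-0.003],0],
    [0,[0,0,-0.003],0],
    [0,[0,0,0],0],
    [0,[0,0,0],0]
  ]
}}

```text
t: 9.48
ee_pos: [0.5715, -0.0159, 0.3979]
tool_rot: [3.141, -0.003, 1.565]
wrist_force: [0.6, -0.1, -4.0]
opening: 0.0217
```

```bash
python3 go.py 0.5715 -0.0156 0.52 1.565
```

```text
t 9.48 p [ 0.5715 -0.0159  0.3979] rot [ 3.141e+00 -3.000e-03  1.565e+00] F [ 0.61 -0.14 -3.96] T [-0.03 -0.01  0.  ] open 0.0217 j [-0.16  0.15  1.46  0.    1.54 -0.16]
tool delta [ 0.0003 -0.     -0.1221]
twist 0.0003
```

The Fz drop of about 2.7 N (about 0.27 kg) says the plug is on the hook. I'll draw it up slowly.

Call:
{"op": "step_arm", "data": {
  "commands": [
    [0,[0,0,-0.004],0],
    [0,[0,0,-0.008],0],
    [0,[0,0,-0.01],0],
    [0,[0,0,-0.01],0],
    [0,[0,0,-0.01],0],
    [0,[0,0,-0.01],0],
    [0,[0,0,-0.01],0],
    [0,[0,0,-0.01],0],
    [0,[0,0,-0.01],0],
    [0,[0,0,-0.01],0],
    [0,[0,0,-0.008],0],
    [0,[0,0,-0.004],0]
  ]
}}

```text
t: 10.48
ee_pos: [0.571, -0.0162, 0.5143]
tool_rot: [3.14, -0.003, 1.565]
wrist_force: [-0.2, 0.6, -4.4]
opening: 0.0217
```

Call:
{"op": "step_arm", "data": {
  "commands": [
    [0,[0,0,-0.006],0],
    [0,[0,0,-0.006],0],
    [0,[0,0,-0.003],0],
    [0,[0,0,0],0]
  ]
}}

```text
t: 10.82
ee_pos: [0.5711, -0.0162, 0.5313]
tool_rot: [3.139, -0.003, 1.565]
wrist_force: [0.5, 1.1, -3.1]
opening: 0.0213
```

```bash
python3 go.py 0.5715 -0.0156 0.52 1.565
python3 - <<'E'
from h import *
d=snap("side",5); crop(d,240,80,400,260,3.3,"pics/g_s.png")
E
```

```text
t 10.82 p [ 0.5711 -0.0162  0.5313] rot [ 3.139e+00 -3.000e-03  1.565e+00] F [ 0.48  1.14 -3.1 ] T [-0.03  0.02  0.03] open 0.0213 j [-0.16  0.13  1.21  0.    1.8  -0.16]
tool delta [0.0006 0.0004 0.0113]
twist 0.0003
```

View pics/g_s.png

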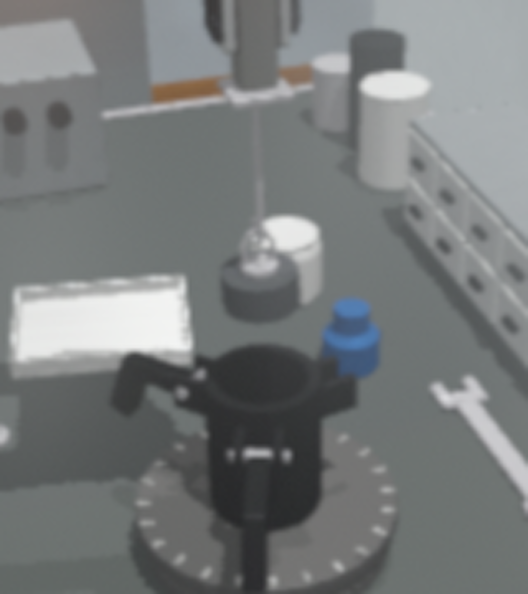

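The plug (crop 260,285) hangs upright on the hook, well clear of the bore. Carry it to the tray gently.

Call:
{"op": "step_arm", "data": {
  "commands": [
    [0,[0.004,-0.001,0],0],
    [0,[0.009,-0.002,0],0],
    [0,[0.014,-0.003,0],0],
    [0,[0.018,-0.004,0],0],
    [0,[0.02,-0.004,0],0],
    [0,[0.02,-0.004,0],0],
    [0,[0.02,-0.004,0],0],
    [0,[0.02,-0.004,0],0],
    [0,[0.02,-0.004,0],0],
    [0,[0.02,-0.004,0],0],
    [0,[0.02,-0.004,0],0],
    [0,[0.018,-0.003,0],0]
  ]
}}

```text
t: 11.87
ee_pos: [0.5246, 0.2041, 0.5283]
tool_rot: [-3.138, -0.004, 1.565]
wrist_force: [0.3, -0.1, -4.3]
opening: 0.0215
```

```bash
python3 go.py 0.511 0.286 0.40 1.565
```

```text
t 11.87 p [0.5246 0.2041 0.5283] rot [-3.138 -0.004  1.565] F [ 0.32 -0.07 -4.35] T [-0.02  0.02 -0.01] open 0.0215 j [0.23 0.12 1.23 0.01 1.8  0.24]
tool delta [ 0.0818 -0.0141  0.1283]
twist -0.0005
```

Call:
{"op": "step_arm", "data": {
  "commands": [
    [0,[0.017,-0.003,0],0],
    [0,[0.015,-0.003,0],0],
    [0,[0.012,-0.002,0],0],
    [0,[0.01,-0.001,0],0],
    [0,[0.007,-0.001,0],0],
    [0,[0.004,0,0],0],
    [0,[0.002,0,0],0],
    [0,[0,0,0],0]
  ]
}}

```text
t: 12.53
ee_pos: [0.5082, 0.2844, 0.5277]
tool_rot: [-3.135, -0.006, 1.573]
wrist_force: [-0.3, -0.1, -4.1]
opening: 0.0213
```

```bash
python3 go.py 0.511 0.286 0.40 1.565
```

```text
t 12.53 p [0.5082 0.2844 0.5277] rot [-3.135 -0.006  1.573] F [-0.26 -0.08 -4.09] T [-0.01 -0.05 -0.02] open 0.0213 j [0.38 0.16 1.18 0.01 1.8  0.38]
tool delta [0.0015 0.0028 0.1277]
twist 0.008
```

Call:
{"op": "step_arm", "data": {
  "commands": [
    [0,[0.001,0.002,0.004],0],
    [0,[0,0,0.008],0],
    [0,[0,0,0.013],0],
    [0,[0,0,0.016],0],
    [0,[0,0,0.018],0],
    [0,[0,0,0.018],0],
    [0,[0,0,0.018],0],
    [0,[0,0,0.016],0],
    [0,[0,0,0.013],0],
    [0,[0,0,0.009],0],
    [0,[0,0,0.005],0],
    [0,[0,0,0],0]
  ]
}}

```text
t: 13.53
ee_pos: [0.5109, 0.2799, 0.3767]
tool_rot: [-3.133, -0.003, 1.564]
wrist_force: [-1.0, -1.1, -4.1]
opening: 0.0212
```

```bash
python3 go.py 0.511 0.286 0.3396 1.565
python3 - <<'E'
from h import *
d=snap("side",6); crop(d,200,90,360,230,4,"pics/i_s.png")
E
```

```text
t 13.53 p [0.5109 0.2799 0.3767] rot [-3.133e+00 -3.000e-03  1.564e+00] F [-1.02 -1.09 -4.11] T [ 0.06  0.04 -0.02] open 0.0212 j [0.37 0.18 1.46 0.01 1.51 0.37]
tool delta [0.0061 0.0001 0.0371]
twist -0.001
```

View pics/i_s.png

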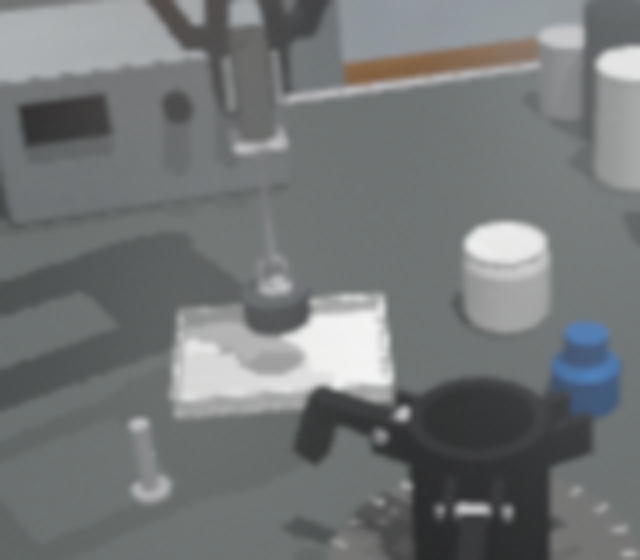

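The plug hangs over the middle of the tray, with its shadow inside the tray. Keep lowering.

Call:
{"op": "step_arm", "data": {
  "commands": [
    [0,[0.002,0,0.006],0],
    [0,[0,0,0.007],0],
    [0,[0,0,0.007],0],
    [0,[0,0,0.005],0],
    [0,[0,0,0.002],0],
    [0,[0,0,0],0]
  ]
}}

```text
t: 14.08
ee_pos: [0.5111, 0.2824, 0.35]
tool_rot: [-3.138, -0.005, 1.564]
wrist_force: [0.1, -0.1, -3.4]
opening: 0.0212
```

```bash
python3 go.py 0.511 0.286 0.3396 1.565
```

```text
t 14.08 p [0.5111 0.2824 0.35  ] rot [-3.138 -0.005  1.564] F [ 0.06 -0.09 -3.41] T [ 0.05  0.01 -0.01] open 0.0212 j [0.37 0.19 1.5  0.01 1.45 0.38]
tool delta [ 0.0036 -0.0002  0.0104]
twist -0.001
```

Call:
{"op": "step_arm", "data": {
  "commands": [
    [0,[0,0,0.003],0],
    [0,[0,0,0.003],0],
    [0,[0,0,0.002],0],
    [0,[0,0,0],0],
    [0,[0,0,0],0]
  ]
}}

```text
t: 14.5
ee_pos: [0.5112, 0.2825, 0.3416]
tool_rot: [-3.138, -0.005, 1.564]
wrist_force: [0.2, 0.2, -3.0]
opening: 0.0213
```

Call:
{"op": "step_arm", "data": {
  "commands": [
    [0,[0,0,0.002],0],
    [0,[0,0,0.002],0],
    [0,[0,0,0],0],
    [0,[0,0,0],0]
  ]
}}

```text
t: 14.83
ee_pos: [0.5113, 0.2826, 0.3381]
tool_rot: [-3.14, -0.006, 1.564]
wrist_force: [-0.0, 0.6, -0.9]
opening: 0.0215
```

```bash
python3 go.py 0.511 0.286 0.3296 1.565
python3 - <<'E'
from h import *
d=snap("side",7); crop(d,220,110,320,210,6,"pics/j_s.png")
E
```

```text
t 14.83 p [0.5113 0.2826 0.3381] rot [-3.14  -0.006  1.564] F [-0.04  0.63 -0.92] T [-0.02  0.04  0.04] open 0.0215 j [0.37 0.2  1.52 0.01 1.43 0.38]
tool delta [ 0.0034 -0.0003  0.0085]
twist -0.0008
```

View pics/j_s.png

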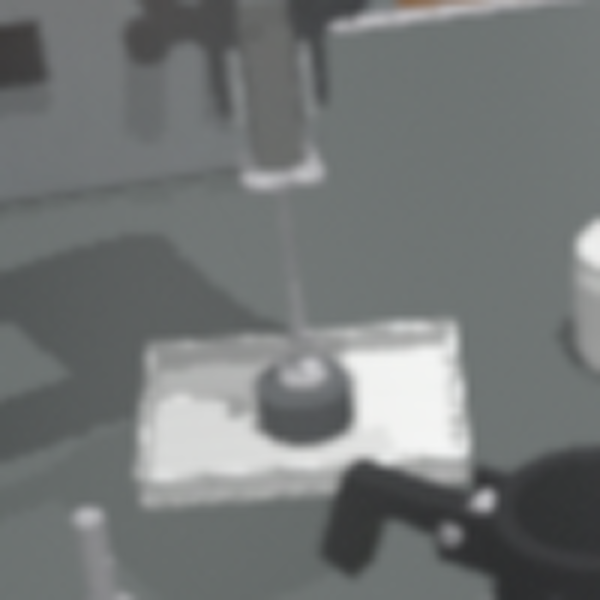

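The plug stands upright in the tray and the force is back to about -0.9 N. Lower the bend into the opening, then back out along -x.

Call:
{"op": "step_arm", "data": {
  "commands": [
    [0,[0,0,0.003],0],
    [0,[0,0,0.003],0],
    [0,[0,0,0.002],0],
    [0,[0,0,0],0],
    [0,[0,0,0],0]
  ]
}}

```text
t: 15.3
ee_pos: [0.5113, 0.2826, 0.3296]
tool_rot: [-3.14, -0.006, 1.564]
wrist_force: [-0.1, 0.9, -0.5]
opening: 0.0214
```

```bash
python3 go.py 0.511 0.2596 0.3286 1.565
```

```text
t 15.3 p [0.5113 0.2826 0.3296] rot [-3.14  -0.006  1.564] F [-0.1   0.86 -0.5 ] T [ 0.02 -0.04 -0.  ] open 0.0214 j [0.37 0.2  1.53 0.01 1.41 0.38]
tool delta [-0.023  -0.0002  0.001 ]
twist -0.0009
```

Call:
{"op": "step_arm", "data": {
  "commands": [
    [0,[-0.003,0,0.0005],0],
    [0,[-0.003,0,0],0],
    [0,[-0.003,0,0],0],
    [0,[-0.003,0,0],0],
    [0,[0,0,0],0]
  ]
}}

```text
t: 15.72
ee_pos: [0.5113, 0.2693, 0.329]
tool_rot: [-3.14, -0.006, 1.564]
wrist_force: [0.1, -1.0, -0.9]
opening: 0.0213
```

```bash
python3 go.py 0.511 0.2576 0.3286 1.565
```

```text
t 15.72 p [0.5113 0.2693 0.329 ] rot [-3.14  -0.006  1.564] F [ 0.09 -1.04 -0.86] T [0.01 0.06 0.01] open 0.0213 j [0.35 0.19 1.54 0.01 1.41 0.36]
tool delta [-0.0117 -0.0002  0.0004]
twist -0.0007
```

Call:
{"op": "step_arm", "data": {
  "commands": [
    [0,[-0.004,0,0],0],
    [0,[-0.004,0,0],0],
    [0,[-0.004,0,0],0],
    [0,[-0.002,0,0],0],
    [0,[0,0,0],0]
  ]
}}

```text
t: 16.13
ee_pos: [0.5112, 0.2534, 0.3292]
tool_rot: [-3.141, -0.006, 1.564]
wrist_force: [-1.0, -0.1, -2.2]
opening: 0.0212
```

```bash
python3 go.py 0.511 0.2576 0.3286 1.565
python3 - <<'E'
from h import *
d=snap("side",8); crop(d,220,110,320,210,6,"pics/k_s.png")
E
```

```text
t 16.13 p [0.5112 0.2534 0.3292] rot [-3.141 -0.006  1.564] F [-0.95 -0.05 -2.19] T [0.02 0.02 0.02] open 0.0212 j [0.32 0.18 1.56 0.01 1.4  0.33]
tool delta [ 0.0042 -0.0002  0.0006]
twist -0.0012
```

View pics/k_s.png

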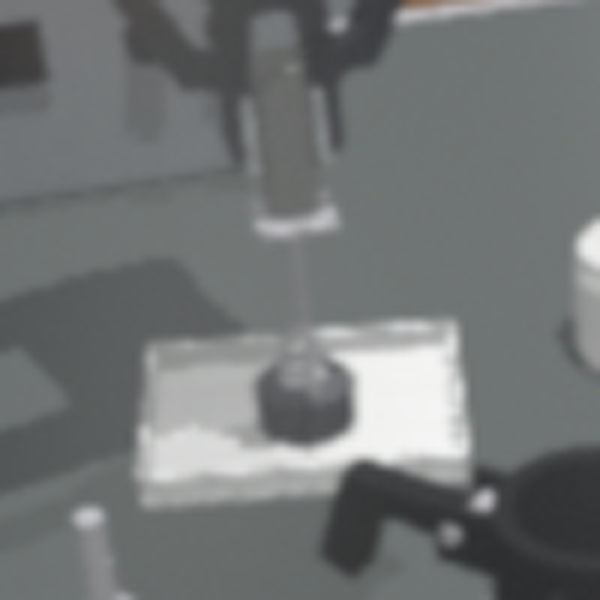

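The plug hasn't moved (crop 305,400) while the hook backed off 29 mm, so it is free. Raise slowly and check.

Call:
{"op": "step_arm", "data": {
  "commands": [
    [0,[0,0,-0.004],0],
    [0,[0,0,-0.006],0],
    [0,[0,0,-0.008],0],
    [0,[0,0,-0.01],0],
    [0,[0,0,-0.012],0],
    [0,[0,0,0],0]
  ]
}}

```text
t: 16.68
ee_pos: [0.5112, 0.2538, 0.3739]
tool_rot: [-3.141, -0.006, 1.564]
wrist_force: [0.8, 0.0, -0.7]
opening: 0.0217
```

```bash
python3 go.py 0.511 0.2576 0.46 1.565
python3 - <<'E'
from h import *
d=snap("side",9); crop(d,220,90,320,210,5,"pics/l_s.png")
E
```

```text
t 16.68 p [0.5112 0.2538 0.3739] rot [-3.141 -0.006  1.564] F [ 0.8   0.04 -0.71] T [-0.03 -0.02  0.04] open 0.0217 j [0.32 0.15 1.5  0.01 1.49 0.33]
tool delta [ 0.0038 -0.0002 -0.0861]
twist -0.0007
```

View pics/l_s.png

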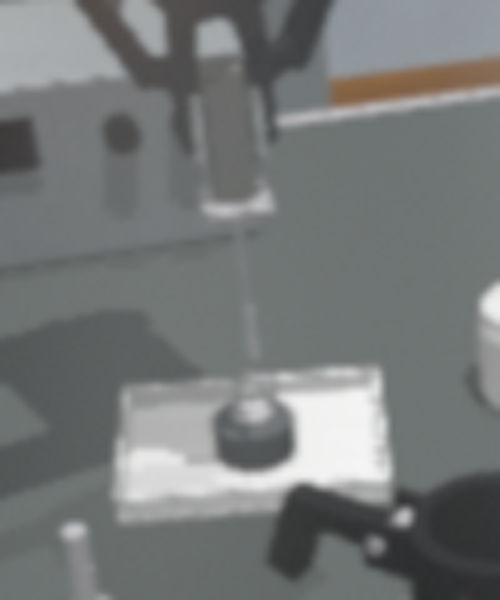

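The hook is free and the plug is standing. Raise and head back to the rack.

Call:
{"op": "step_arm", "data": {
  "commands": [
    [0,[-0.002,0,-0.015],0],
    [0,[-0.005,0,-0.025],0],
    [0,[-0.01,-0.002,-0.025],0],
    [0,[-0.02,-0.005,-0.02],0],
    [0,[-0.03,-0.005,-0.01],0],
    [0,[-0.035,-0.005,0],0],
    [0,[-0.035,-0.005,0],0],
    [0,[-0.035,-0.005,0],0],
    [0,[-0.035,-0.005,0],0],
    [0,[-0.035,-0.005,0],0],
    [0,[-0.035,-0.005,0],0],
    [0,[-0.035,-0.005,0],0]
  ]
}}

```text
t: 17.73
ee_pos: [0.4595, -0.0646, 0.4669]
tool_rot: [-3.138, -0.006, 1.576]
wrist_force: [1.0, -0.1, -0.8]
opening: 0.0217
```

```bash
python3 go.py 0.428 -0.315 0.46 0.236
```

```text
t 17.73 p [ 0.4595 -0.0646  0.4669] rot [-3.138 -0.006  1.576] F [ 0.99 -0.14 -0.79] T [-0.04 -0.05  0.02] open 0.0217 j [-0.31 -0.1   1.57  0.    1.68 -0.31]
tool delta [-0.2502 -0.0327  0.0069]
twist 1.3395
```

Call:
{"op": "step_arm", "data": {
  "commands": [
    [0,[-0.035,-0.004,0],0],
    [0,[-0.035,-0.004,0],0],
    [0,[-0.035,-0.004,0],0],
    [0,[-0.035,-0.004,0],0],
    [0,[-0.03,-0.003,0],0],
    [0,[-0.018,-0.003,0],0],
    [0,[-0.008,-0.002,0],0],
    [0,[0,0,0],0.06],
    [0,[0,0,0],0.12],
    [0,[0,0,0],0.12],
    [0,[0,0,0],0.12],
    [0,[0,0,0],0.12]
  ]
}}

```text
t: 18.73
ee_pos: [0.4311, -0.2755, 0.4618]
tool_rot: [-3.132, -0.003, 1.013]
wrist_force: [-0.2, -0.2, -0.7]
opening: 0.0212
```

Call:
{"op": "step_arm", "data": {
  "commands": [
    [0,[0,0,0],0.12],
    [0,[0,0,0],0.12],
    [0,[0,0,0],0.12],
    [0,[0,0,0],0.12],
    [0,[0,0,0],0.1],
    [0,[0,0,0],0.05],
    [0,[0,0,0],0],
    [0,[0,0,0],0]
  ]
}}

```text
t: 19.4
ee_pos: [0.4323, -0.2703, 0.4603]
tool_rot: [-3.129, 0.004, 0.351]
wrist_force: [0.9, -0.7, -1.1]
opening: 0.0213
```

```bash
python3 go.py 0.428 -0.315 0.323 0.236
```

```text
t 19.4 p [ 0.4323 -0.2703  0.4603] rot [-3.129  0.004  0.351] F [ 0.89 -0.75 -1.07] T [-0.02  0.    0.01] open 0.0213 j [-0.71  0.    1.48  0.    1.67  0.51]
tool delta [-0.0194  0.0405  0.1373]
twist 0.1147
```

Call:
{"op": "step_arm", "data": {
  "commands": [
    [0,[-0.006,0.012,0],0.057],
    [0,[-0.007,0.016,0],0.057],
    [0,[-0.003,0.008,0],0],
    [0,[0,0,0],0],
    [0,[0,0,0],0]
  ]
}}

```text
t: 19.82
ee_pos: [0.4281, -0.3088, 0.4597]
tool_rot: [-3.129, 0.005, 0.247]
wrist_force: [-0.3, 0.7, -1.1]
opening: 0.0213
```

```bash
python3 go.py 0.428 -0.315 0.323 0.236
```

```text
t 19.82 p [ 0.4281 -0.3088  0.4597] rot [-3.129  0.005  0.247] F [-0.25  0.67 -1.08] T [0.01 0.03 0.02] open 0.0213 j [-0.77  0.04  1.44  0.    1.67  0.55]
tool delta [-0.0017  0.0059  0.1367]
twist 0.0115
```

Call:
{"op": "step_arm", "data": {
  "commands": [
    [0,[-0.001,0.007,0.006],0.011],
    [0,[0,0,0.014],0],
    [0,[0,0,0.02],0],
    [0,[0,0,0.022],0],
    [0,[0,0,0.022],0],
    [0,[0,0,0.018],0],
    [0,[0,0,0.012],0],
    [0,[0,0,0.006],0],
    [0,[0,0,0],0],
    [0,[0,0,0],0]
  ]
}}

```text
t: 20.65
ee_pos: [0.4289, -0.3123, 0.3323]
tool_rot: [-3.129, 0.003, 0.249]
wrist_force: [0.1, 0.1, -1.0]
opening: 0.0212
```

```bash
python3 go.py 0.4286 -0.3173 0.323 0.236
```

```text
t 20.65 p [ 0.4289 -0.3123  0.3323] rot [-3.129e+00  3.000e-03  2.490e-01] F [ 0.12  0.11 -0.99] T [-0.06 -0.04 -0.01] open 0.0212 j [-0.78  0.1   1.64  0.    1.41  0.55]
tool delta [-0.0015  0.0048  0.0093]
twist 0.013
```

Call:
{"op": "step_arm", "data": {
  "commands": [
    [0,[-0.001,0.005,0.007],0.012],
    [0,[0,0,0],0],
    [0,[0,0,0],0]
  ]
}}

```text
t: 20.9
ee_pos: [0.4295, -0.318, 0.3266]
tool_rot: [-3.132, 0.002, 0.237]
wrist_force: [-0.4, -0.2, -1.0]
opening: 0.0211
```

```bash
python3 go.py 0.4889 -0.3028 0.323 0.236;python3 - <<'E'
from h import *
d=snap("side",10); crop(d,240,250,380,400,4,"pics/m_s.png")
E
```

```text
t 20.9 p [ 0.4295 -0.318   0.3266] rot [-3.132e+00  2.000e-03  2.370e-01] F [-0.39 -0.22 -1.03] T [-0.01 -0.   -0.08] open 0.0211 j [-0.78  0.11  1.64  0.    1.4   0.55]
tool delta [ 0.0613 -0.0009  0.0036]
twist 0.0006
```

View pics/m_s.png

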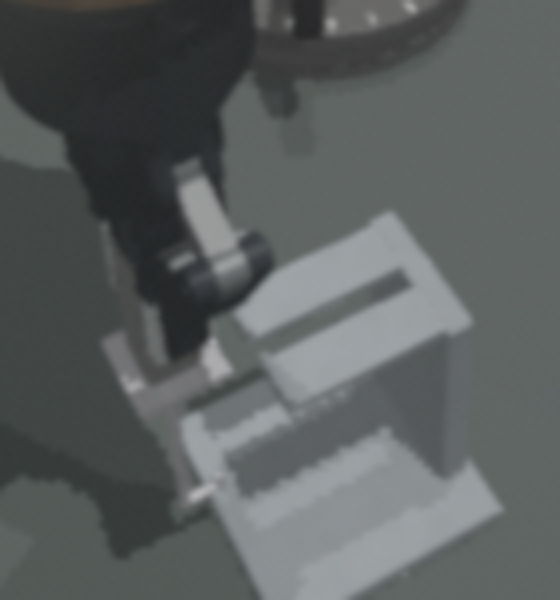

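The hook is lined up in front of the slot. Slide it in, and back off on any force.

Call:
{"op": "step_arm", "data": {
  "commands": [
    [0,[0.007,-0.0015,0.003],0],
    [0,[0.014,0,0],0],
    [0,[0.014,0,0],0],
    [0,[0.012,0,0],0],
    [0,[0.006,0,0],0],
    [0,[0,0,0],0],
    [0,[0,0,0],0]
  ]
}}

```text
t: 21.53
ee_pos: [0.4878, -0.3019, 0.324]
tool_rot: [-3.133, 0.001, 0.238]
wrist_force: [-0.0, -1.8, -1.1]
opening: 0.0213
```

```bash
python3 go.py 0.4888 -0.3023 0.310 0.236
```

```text
t 21.53 p [ 0.4878 -0.3019  0.324 ] rot [-3.133e+00  1.000e-03  2.380e-01] F [-0.01 -1.8  -1.13] T [-0.24  0.1   0.  ] open 0.0213 j [-0.69  0.19  1.56  0.    1.4   0.64]
tool delta [0.0009 0.0006 0.014 ]
twist 0.0018
```

Call:
{"op": "step_arm", "data": {
  "commands": [
    [0,[0.001,0.001,0.004],0],
    [0,[0,0,0.004],0],
    [0,[0,0,0.003],0],
    [0,[0,0,0],0]
  ]
}}

```text
t: 21.87
ee_pos: [0.4886, -0.3027, 0.3115]
tool_rot: [-3.133, 0.001, 0.238]
wrist_force: [-0.6, 0.0, -0.8]
opening: 0.0215
```

```bash
python3 go.py 0.4888 -0.3023 0.310 0.236
```

```text
t 21.87 p [ 0.4886 -0.3027  0.3115] rot [-3.133e+00  1.000e-03  2.380e-01] F [-0.61  0.04 -0.8 ] T [-0.05 -0.    0.08] open 0.0215 j [-0.69  0.2   1.57  0.    1.38  0.64]
tool delta [ 0.0003 -0.0003  0.0015]
twist 0.0018
```

Call:
{"op": "step_arm", "data": {
  "commands": [
    [0,[0,0,0.001],0],
    [0,[0,0,0.001],0],
    [0,[0,0,0],0],
    [0,[0,0,0],0]
  ]
}}

```text
t: 22.2
ee_pos: [0.4878, -0.303, 0.3098]
tool_rot: [-3.133, 0.001, 0.237]
wrist_force: [-0.2, 0.4, -1.6]
opening: 0.0216
```

```bash
python3 go.py 0.4888 -0.3023 0.310 0.236;python3 - <<'E'
from h import *
d=snap("side",11); crop(d,240,250,380,400,4,"pics/n_s.png")
E
```

```text
t 22.2 p [ 0.4878 -0.303   0.3098] rot [-3.133e+00  1.000e-03  2.370e-01] F [-0.17  0.43 -1.6 ] T [-0.04  0.01  0.03] open 0.0216 j [-0.69  0.2   1.57  0.    1.37  0.64]
tool delta [ 0.0011 -0.0005 -0.0002]
twist 0.0006
```

View pics/n_s.png

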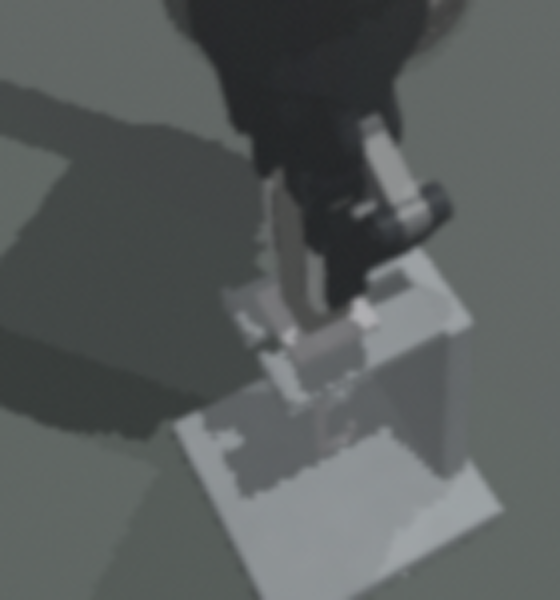

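The collar is on the fork, with TCP z 0.3098 against 0.3096 at pick-up. Open.

Call:
{"op": "step_arm", "data": {
  "commands": [
    [0.35,[0,0,0],0],
    [0.4,[0,0,0],0],
    [0.6,[0,0,0],0],
    [0.8,[0,0,0],0],
    [1,[0,0,0],0],
    [1,[0,0,0],0],
    [1,[0,0,0],0],
    [1,[0,0,0],0]
  ]
}}

```text
t: 22.92
ee_pos: [0.4878, -0.3032, 0.3102]
tool_rot: [-3.134, 0.001, 0.236]
wrist_force: [0.2, -0.7, 0.9]
opening: 0.0853
```

```bash
python3 go.py 0.4888 -0.3023 0.440 0.236
```

```text
t 22.92 p [ 0.4878 -0.3032  0.3102] rot [-3.134e+00  1.000e-03  2.360e-01] F [ 0.19 -0.66  0.94] T [ 0.04 -0.03  0.04] open 0.0853 j [-0.69  0.2   1.57  0.    1.37  0.64]
tool delta [ 0.0012 -0.0006 -0.1298]
twist 0.0005
```

Open. Back straight up, then away toward the start position.

Call:
{"op": "step_arm", "data": {
  "commands": [
    [1,[0,0,-0.01],0],
    [1,[0,0,-0.02],0],
    [1,[0,0,-0.025],0],
    [1,[0,0,-0.025],0],
    [1,[0,0,-0.025],0],
    [1,[0,0,-0.02],0],
    [1,[-0.02,0.01,0],0],
    [1,[-0.03,0.015,0],0],
    [1,[-0.035,0.015,0],0],
    [1,[-0.035,0.015,0],0],
    [1,[-0.035,0.015,0],0],
    [1,[-0.035,0.015,0],0]
  ]
}}

```text
t: 23.92
ee_pos: [0.321, -0.4305, 0.4501]
tool_rot: [-3.138, -0.003, 0.247]
wrist_force: [1.2, -1.3, 0.3]
opening: 0.0852
```

Call:
{"op": "step_arm", "data": {
  "commands": [
    [1,[-0.03,0.015,0],0],
    [1,[-0.02,0.01,0],0],
    [1,[-0.01,0.005,0],0],
    [1,[0,0,0],0],
    [1,[0,0,0],0]
  ]
}}

```text
t: 24.33
ee_pos: [0.2615, -0.4785, 0.4538]
tool_rot: [3.141, -0.002, 0.24]
wrist_force: [1.0, 0.5, -0.2]
opening: 0.0858
```

```bash
python3 go.py
python3 - <<'E'
from h import *
t=snap("top",12); s=snap("side",12)
cv2.imwrite("pics/o_t.png",cv2.cvtColor(t["frame"],cv2.COLOR_RGB2BGR))
cv2.imwrite("pics/o_s.png",cv2.cvtColor(s["frame"],cv2.COLOR_RGB2BGR))
P=cloud(t); sub=P[185:262,405:500].reshape(-1,3); m=sub[:,2]>.18
print("handle",m.sum(),sub[m].mean(0),cv2.minAreaRect(sub[m][:,:2].astype(np.float32)*1000))
sub=P[170:270,180:280].reshape(-1,3); m=(sub[:,2]>.022)&(sub[:,2]<.032)
q=sub[m]; print("plug top",m.sum(),q.mean(0)); 
c=q[:,:2].mean(0); a=np.radians(-9.6); d=c-[.5103,.2923]; print("in tray",np.cos(a)*d[0]+np.sin(a)*d[1],-np.sin(a)*d[0]+np.cos(a)*d[1])
A=np.c_[q[:,:2]-c,np.ones(len(q))]; print("slope",np.linalg.lstsq(A,q[:,2],rcond=None)[0])
d=load("pics/top0.npz"); P0=cloud(d)
df=np.abs(t["frame"].astype(int)-d["frame"]).max(-1)
for n,(u,v) in dict(tin=(213,153),adaptor=(263,149),washers=(310,188),pin=(266,262),bolts=(447,152),finger=(393,125),spanner=(320,126)).items(): print(n,df[v-14:v+15,u-14:u+15].mean().round(1))
E
```

```text
t 24.33 p [ 0.2615 -0.4785  0.4538] rot [ 3.141e+00 -2.000e-03  2.400e-01] F [ 1.04  0.45 -0.25] T [ 0.   -0.04 -0.04] open 0.0858 j [-1.21  0.08  1.42  0.    1.64  0.12]
handle 105 [ 0.48609557 -0.299715    0.18517529] ((486.12689208984375, -300.13641357421875), (21.441158294677734, 22.628816604614258), 16.29402732849121)
plug top 234 [0.50918873 0.28720493 0.02656759]
in tray -0.000246007161790019 -0.0052090398159289324
slope [0.00982596 0.00733642 0.02656759]
tin 0.5
adaptor 1.1
washers 1.6
pin 1.1
bolts 0.9
finger 1.1
spanner 0.9
```

View pics/o_t.png

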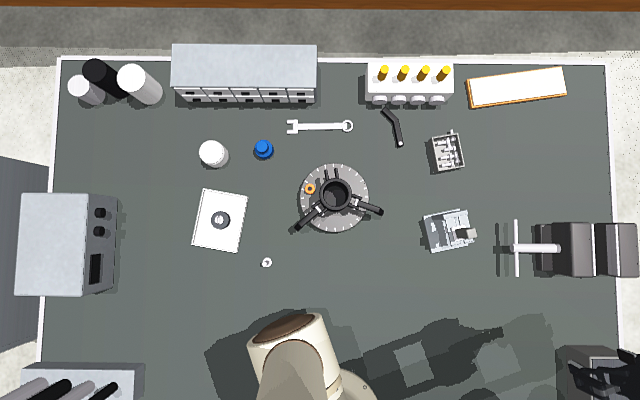

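View pics/o_s.png

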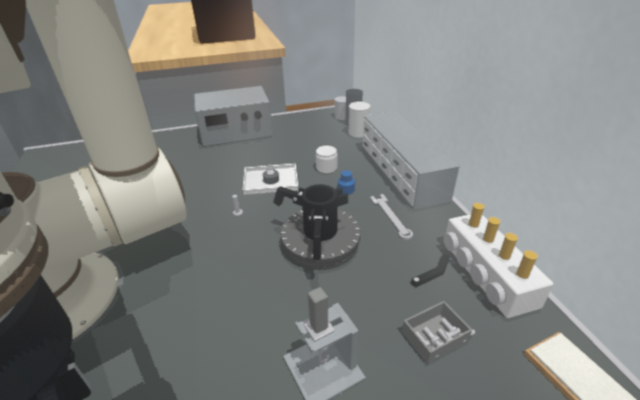

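The plug stands flat near the tray's centre (top view 220,220), and the tool hangs in the rack within about 1.5 mm of where it started. The bystanders look unchanged and the arm is clear, so I'm handing in.

```bash
python3 -c "
from workcell import manip
print(manip.close_job())"
```

```text
the job is handed in; nothing more can be done
None
```

I lifted the plug out of the bore with the hook tool, stood it in the tray and unhooked it. I then hung the tool back in its rack and handed the job in; the robot's clock read about 24 s.

**Lifting:** I let the hook down beside the bail and moved it under the arch with no contact felt. The wrist force changed by about 2.7 N as the plug's weight came on. A picture then showed the plug hanging upright, well clear of the bore.

**Last checks before hand-in:**
- **Plug:** it stands about 5 mm from the tray's centre. Its top measured about 27 mm above the bench, as expected when standing on the tray floor, with a slope of about 0.01 rad.
- **Hook tool:** it hangs upright in the slot, with the handle at its original height and within about 1.5 mm of where it started.
- **Bystanders:** the top view showed no visible change from the start picture.
- **Robot:** the gripper was open and clear of everything.

No check failed. The two cameras disagreed by 2–3 mm on the rack and handle, about their stated accuracy. While re-hanging the tool I also felt a brief 1.8 N side force at the slot, which went away after a 1 mm correction.

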